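# Build the sieve stack for grading leaf scrap

## Task

Build the sieve stack on the shaker's brass pan, one piece at a time from the bottom up: first the blue fine sieve, then the yellow medium sieve, then the red coarse sieve, and last the lid. Each piece must sit fully home and level in the one below; set them down rather than dropping them. Leave the glass dish, the brass weight and the wooden plug where they stand.

Things in the scene. Friction and masses are not known exactly. Their poses are not given: they have to be found in the camera images.
- shaker: sieve shaker, fixed: round grey base, dia. 120 mm, 36 mm high, black control strip on its -x side (67 mm from the axis at most, below 30 mm); on it an open brass pan, outer dia. 62, bore 54, rim 60 mm above the bench, floor 18 mm below the rim. A sieve home in the pan has its underside 51 mm above the bench. Origin: on the pan's axis at bench height; z up
- fine_sieve: loose round sieve, blue frame, very fine silvery mesh, 33 mm high, ~90 g: tapered steel foot 9 mm high (dia. 41 mm at the bottom, 50 at its top) under a straight frame 24 mm high, dia. 62, bore 54. The foot drops, self-centring, into the frame or pan below until the frame sits on its rim (each adds 24 mm). Closed mesh 18 mm below the rim. Origin: centre of underside; z up, its axis
- medium_sieve: loose round sieve, yellow frame, medium mesh (4 mm squares), 33 mm high, ~90 g: tapered steel foot 9 mm high (dia. 41 mm at the bottom, 50 at its top) under a straight frame 24 mm high, dia. 62, bore 54. The foot drops, self-centring, into the frame or pan below until the frame sits on its rim (each adds 24 mm). Closed mesh 18 mm below the rim. Origin: centre of underside; z up, its axis
- coarse_sieve: loose round sieve, red frame, coarse mesh (8 mm squares), 33 mm high, ~90 g: tapered steel foot 9 mm high (dia. 41 mm at the bottom, 50 at its top) under a straight frame 24 mm high, dia. 62, bore 54. The foot drops, self-centring, into the frame or pan below until the frame sits on its rim (each adds 24 mm). Closed mesh 18 mm below the rim. Origin: centre of underside; z up, its axis
- lid: loose steel lid: disc dia. 62 mm, 6 mm thick, on a tapered foot like the sieves' (dia. 41 to 50 mm, 9 mm high) that drops into a sieve's bore until the disc sits on the rim; on top an upright black round knob, dia. 20 mm, from 15 to 39 mm above the underside. ~90 g. Origin: centre of the underside of the foot; z up, its axis
- glass_dish: bystander, loose: clear fluted glass dish, 95 mm across, 32 mm high. Origin: centre of its underside.
- brass_weight: bystander, loose: brass weight with a knob, diameter 26 mm, 43 mm high. Origin: centre of its underside.
- wooden_plug: bystander, loose: pale turned wooden cylinder, diameter 34 mm, 40 mm high. Origin: centre of its underside.
Not all that is in view belongs to the job. Leave any purple look-alike of the lid alone.

How it is judged (in metres and radians):
On the way, in this order (a step that is already met when the one before it is completed fails the run):
1. the blue fine sieve is home in the shaker's pan and let go (horizontal distance between fine_sieve and shaker below 0.005 m and z of fine_sieve in the frame of shaker between 0.048 and 0.054 m and angle between fine_sieve's own z axis and vertical below 0.06 rad and contact force between fine_sieve and the fingers below 0.1 N and linear speed of fine_sieve below 0.02 m/s), for 0.2 s.
2. the yellow medium sieve is home in the blue fine sieve and let go (horizontal distance between medium_sieve and fine_sieve below 0.005 m and z of medium_sieve in the frame of fine_sieve between 0.021 and 0.027 m and angle between medium_sieve's own z axis and vertical below 0.06 rad and contact force between medium_sieve and the fingers below 0.1 N and linear speed of medium_sieve below 0.02 m/s), for 0.2 s.
3. the red coarse sieve is home in the yellow medium sieve and let go (horizontal distance between coarse_sieve and medium_sieve below 0.005 m and z of coarse_sieve in the frame of medium_sieve between 0.021 and 0.027 m and angle between coarse_sieve's own z axis and vertical below 0.06 rad and contact force between coarse_sieve and the fingers below 0.1 N and linear speed of coarse_sieve below 0.02 m/s), for 0.2 s.
4. the lid is home in the red coarse sieve and let go (horizontal distance between lid and coarse_sieve below 0.005 m and z of lid in the frame of coarse_sieve between 0.021 and 0.027 m and angle between lid's own z axis and vertical below 0.06 rad and contact force between lid and the fingers below 0.1 N and linear speed of lid below 0.02 m/s), for 0.2 s.
At the end, for the whole second after the job is handed in: On the shaker's pan stand, from the bottom up, blue fine, yellow medium and red coarse sieve and the lid: each centred within 5 mm on the piece below, at its seated height within 3 mm (51 mm above the shaker's origin, then 24 mm apart), tilted less than 0.06 rad, released and at rest (all of step 1 and all of step 2 and all of step 3 and all of step 4 and angular speed of each of fine_sieve, medium_sieve, coarse_sieve, lid below 0.2 rad/s); the robot touches nothing.
It fails at once if the glass dish is shifted more than 20 mm or tipped over (distance of glass_dish from where it was at the start of the episode above 0.02 m or angle between glass_dish's own z axis and vertical above 0.5 rad).
It fails at once if the brass weight is shifted more than 20 mm or tipped over (distance of brass_weight from where it was at the start of the episode above 0.02 m or angle between brass_weight's own z axis and vertical above 0.5 rad).
It fails at once if the wooden plug is shifted more than 20 mm or tipped over (distance of wooden_plug from where it was at the start of the episode above 0.02 m or angle between wooden_plug's own z axis and vertical above 0.5 rad).
It fails at once if a sieve or the lid is dropped (falls free of the fingers faster than 0.6 m/s, about 18 mm of fall) ((linear speed of fine_sieve above 0.6 m/s and contact force between fine_sieve and the fingers below 0.01 N) or (linear speed of medium_sieve above 0.6 m/s and contact force between medium_sieve and the fingers below 0.01 N) or (linear speed of coarse_sieve above 0.6 m/s and contact force between coarse_sieve and the fingers below 0.01 N) or (linear speed of lid above 0.6 m/s and contact force between lid and the fingers below 0.01 N)).
It also fails if it takes over 83 s, if anything falls off the work surface, if the arm or the gripper's body presses on something with over 40 N, if the wrist force passes 120 N, or if a joint passes its speed limit or range.

## Robot

A 6-joint arm with a two-finger parallel gripper is mounted at the origin on a cart in front of the work surface, level with it; the furniture and walls round the work are solid. World frame = base frame: x ahead of the robot, y to its left, z up, the work surface at z = 0. Lengths are in m, angles in degrees, forces in N, time in s.
With the tool pointing down it reaches from about 0.25 to 0.725 m from the base axis. Payload 9.7 kg.
Tool frame: the origin (TCP) lies midway between the tips of the shut fingers; the grasp point (between the pads) lies 19 mm behind it; z points along the fingers, y is the line along which they close (so a half turn about z gives the same grasp; the last joint's range is limited). The gripper opens to 85 mm and grips with 20 to 120 N. Pads are 22 mm wide; open, the fingers measure 114 mm over their backs; the gripper's body (76 mm by 85 mm) begins 54 mm behind the grasp point. The pads swing forward as they close: fully open they stand 13 mm farther back than shut.
Start: joints at [-72.995, 4.979, 10.078, 95.1, 0, 90], TCP at [0.161, -0.526, 0.231] pointing down, gripper open.
Joint ranges: [-179.16, 179.16], [-48.56, 103.87], [-65.8, 70.77], [-126.05, 130.52], [-82.76, 87.17], [-180, 180]. Speed limits (degrees/s): [127.2, 127.2, 147.25, 180, 180, 180].

## Interface

Orientations are given as [roll, pitch, yaw] about the fixed x, y, z axes, in that order (R = Rz(yaw) Ry(pitch) Rx(roll)).
In Python, from workcell import * gives the robot as it stands.
- The arm moves only by the tool servo_tool, never from a script. Its argument "moves" is a list of rows, each a list of 4 numbers: the shift along the world's x, y, z in shares of 75 cm (1.0 is 75 cm), then the turn about the world's z in shares of 60 degrees (1.0 is 60 degrees). A call has 1 to 20 rows; each row is the pose to reach, as a shift and turn from the pose commanded when the call began; what a row does not reach only later rows make up. A row lasts 1/12 s, in which the tool goes at most 41.7 mm and 7.16 degrees, less where a joint would pass 70% of its speed; a pose out of reach is approached as far as the arm can. A shift or turn number past 1, either way, is cut back to 1. A call with a gripper value outside its range is refused whole. "claw" is the closure, from 0 (fully open) to 1 (shut), set as the call begins (left out, the last holds). The fingers move at their own pace and stop on an object; "force" is the grip in N (left out, the last holds). Time passes only in rows, so rows that repeat a pose let the fingers close. It gives the time, the measured TCP pose, the force, the opening and the grip force at its end, in the units of the state.
- get_obs(): the state, without advancing time (a new reading comes with each control period).
- camera(name): name is "scene" or "side" or "wrist"; returns the picture (420x560x3 uint8, red, green, blue); there is no depth.
- get_calibration(name): a dict with "fx", "fy", "cx", "cy" (pixels), "rvec" (rotation vector, rad) and "tvec" (3), from world to camera coordinates, as OpenCV has them; the wrist camera has in their place "tool_from_camera" (4x4, takes a point from camera to tool coordinates, whose origin is the TCP and whose axes are the flange's). Camera axes: x right, y down, z forward; pixel columns grow to the right and rows downward; lengths in m; the calibration is good to about 2 mm. A picture is of the moment at which its call begins: read the wrist's pose just before it. get_calibration takes no time and is no camera call.
- job_done(): hands the job in; it is judged then, once.
The state is a dict: "time": time; "q": joint angles; "qd": joint speeds; "joint_efforts": joint torques, N m; "ee_pos": TCP position; "tcp_rot": TCP orientation; "wrist_force": force on the tool from outside, world axes, zero at the start; "torque": the same for the moment, N m; "opening": finger opening in m; "grasp_force": force on a finger pad.
Only numpy, scipy, OpenCV 4.12 (cv2) and the standard library are available. Lean on these libraries where they do the work, as an engineer would, in place of code of your own. Each camera call takes 0.05 s, during which the arm holds its last target. There are 200 camera calls.

## Working session

There is one attempt and no reset: what is moved stays moved. The work goes in short steps, Python scripts to look and compute and a tool call to move; the robot and the scene stay as the last step left them, time stands still between calls to the robot, and variables do not carry over. Pictures are saved under pics/ and viewed, at most 14 in all, crops included, and the job is handed in when it is done.

Besides the shell and the picture viewer there is one more tool, called as a command line: name --pt "numbers of a row" for each row, then --argument value for the rest. servo_tool: Moves the arm, as the interface text tells. Its arguments: {"type":"object","properties":{"moves":{"type":"array","items":{"type":"array","items":{"type":"number"}}},"claw":{"type":"number"},"force":{"type":"number"}},"required":["moves"]}

```bash
mkdir -p pics; ls
python3 - <<'E'
from workcell import *
import cv2
for n in ("scene","side","wrist"):
    im=camera(n); cv2.imwrite(f"pics/{n}0.png",im[:,:,::-1]); print(n,get_calibration(n))
o=get_obs(); print(o)
E
```

```text
pics
scene {'fx': 509.3035672035664, 'fy': 509.3035672035664, 'cx': 286.8252429519425, 'cy': 204.18663713613216, 'rvec': array([ 0.81438101, -2.27213427,  1.42461337]), 'tvec': array([0.40285646, 0.15851457, 0.71028119])}
side {'fx': 478.89690535758837, 'fy': 478.89690535758837, 'cx': 276.5339058019155, 'cy': 212.413201800842, 'rvec': array([-0.00715645,  2.56474344, -1.81019172]), 'tvec': array([0.51028342, 0.04824443, 0.99295599])}
wrist {'fx': 343.9546868328525, 'fy': 343.9546868328525, 'cx': 281.8333952001126, 'cy': 205.17658751813983, 'tool_from_camera': array([[-5.75989214e-04, -9.65521199e-01, -2.60323802e-01,
         6.50914115e-02],
       [ 9.99999362e-01, -3.03253454e-04, -1.08784216e-03,
         7.73326783e-05],
       [ 9.71390579e-04, -2.60324262e-01,  9.65520758e-01,
        -1.41257801e-01],
       [ 0.00000000e+00,  0.00000000e+00,  0.00000000e+00,
         1.00000000e+00]])}
{'time': 0.15, 'q': array([-7.29958138e+01,  5.00360400e+00,  1.00444793e+01,  9.51020740e+01,
       -1.07347217e-03,  8.99997518e+01]), 'qd': array([ 0.02190614, -0.0468057 ,  0.13553664,  0.00759581,  0.05618637,
       -0.00469075]), 'joint_efforts': array([-9.95183473e-04, -5.20763361e+01,  4.65043759e+01,  1.39696003e-02,
       -3.57355532e-05, -2.93789390e-05]), 'ee_pos': array([ 0.16078025, -0.52576937,  0.2307448 ]), 'tcp_rot': array([-1.79938801e+02,  1.07320648e-03,  1.70044355e+01]), 'wrist_force': array([ 0.3008065 , -0.09668842,  0.50941214]), 'torque': array([ 0.02285409, -0.00931607,  0.03567686]), 'grasp_force': 0.0, 'opening': 0.08529357719127306}
```

View pics/scene0.png

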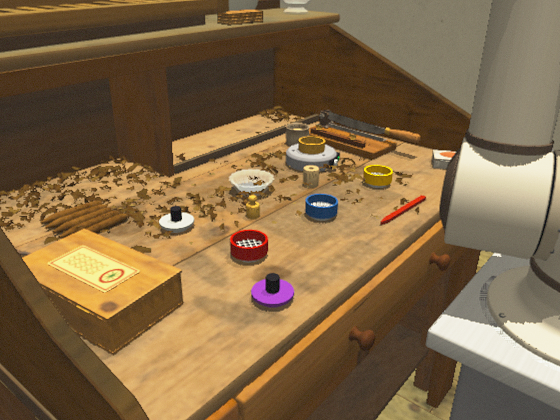

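View pics/side0.png

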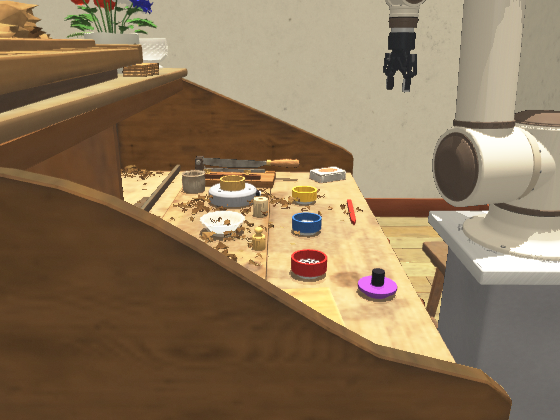

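Scene view: the sieves are red (249,245), blue (321,207) and yellow (378,177). The shaker with its brass pan is at (312,150). A lid with a silver-white disc is at (177,220) and the purple look-alike at (273,290). The dish is at (251,181), the weight at (253,206) and the plug at (312,175). The side view shows the same things, but the steel lid is hidden behind the board.

```bash
cat > h.py <<'E'
import numpy as np, cv2
from workcell import *
from scipy.spatial.transform import Rotation as R
def cam(n, obs=None):
    """K params, camera position, R world_from_cam"""
    c=get_calibration(n)
    if n=="wrist":
        Rt=R.from_euler('xyz',obs['tcp_rot'],degrees=True).as_matrix(); T=c['tool_from_camera']
        return c, obs['ee_pos']+Rt@T[:3,3], Rt@T[:3,:3]
    Rm=cv2.Rodrigues(c['rvec'])[0]
    return c, -Rm.T@c['tvec'], Rm.T
def ray(C,uv):
    c,p,Rm=C; uv=np.atleast_2d(np.asarray(uv,float))
    d=np.c_[(uv[:,0]-c['cx'])/c['fx'],(uv[:,1]-c['cy'])/c['fy'],np.ones(len(uv))]@Rm.T
    return p,d/np.linalg.norm(d,axis=1)[:,None]
def plane(C,uv,z):
    p,d=ray(C,uv); return p+d*((z-p[2])/d[:,2])[:,None]
def cross(C1,u1,C2,u2):
    p,d=ray(C1,u1);q,e=ray(C2,u2);d=d[0];e=e[0]
    s=np.linalg.lstsq(np.c_[d,-e],q-p,rcond=None)[0]
    a=p+s[0]*d;b=q+s[1]*e; return (a+b)/2,np.linalg.norm(a-b)
def circ(P):
    A=np.c_[2*P[:,:2],np.ones(len(P))]; x=np.linalg.lstsq(A,(P[:,:2]**2).sum(1),rcond=None)[0]
    return x[:2],np.sqrt(x[2]+x[0]**2+x[1]**2)
HSV={'blue':((100,120,50),(125,255,255)),'yellow':((22,190,110),(32,255,255)),'red':((0,200,90),(5,255,255)),'purple':((135,120,60),(160,255,255))}
def blob(im,col,box=None,lohi=None):
    lo,hi=lohi or HSV[col]
    m=cv2.inRange(cv2.cvtColor(im,cv2.COLOR_RGB2HSV),lo,hi)
    if box: k=np.zeros_like(m); k[box[1]:box[3],box[0]:box[2]]=255; m&=k
    m=cv2.morphologyEx(m,cv2.MORPH_CLOSE,np.ones((3,3)))
    cs=cv2.findContours(m,cv2.RETR_EXTERNAL,cv2.CHAIN_APPROX_NONE)[0]
    return max(cs,key=cv2.contourArea)[:,0,:]
E
python3 - <<'E'
from h import *
I={n:cv2.imread(f'pics/{n}0.png')[:,:,::-1].copy() for n in('scene','side')}
S,D=cam('scene'),cam('side'); print(S[1],D[1])
B={'blue':((295,185,350,230),(285,205,330,240)),'yellow':((355,160,400,192),(285,180,322,206)),'red':((225,225,275,265),(285,245,335,285)),'purple':((245,270,300,312),(350,260,400,305))}
for c,(b1,b2) in B.items():
    u=[]
    for n,b in(('scene',b1),('side',b2)):
        k=blob(I[n],c,b); x,y,w,h=cv2.boundingRect(k); u.append((x+w/2-.5,y+h/2-.5)); print(c,n,x,y,w,h)
    print(np.round(cross(S,u[0],D,u[1])[0],4),cross(S,u[0],D,u[1])[1])
p,e=cross(S,(312,142),D,(232,180));print('pan',p,e)
print('lid ~',plane(S,(177,223),.012), 'dish',plane(S,(251,181),.02),'weight',plane(S,(253,206),.02),'plug',plane(S,(312,176),.02))
E
```

```text
[-0.0356175   0.69965096  0.44848577] [0.50982968 0.92063238 0.3757499 ]
blue scene 306 194 32 24
blue side 292 213 29 20
[ 0.4489 -0.0194  0.0207] 0.0025849382405612248
yellow scene 364 165 29 21
yellow side 295 190 1 1
[ 0.4619 -0.2577  0.012 ] 0.012262945460569092
red scene 230 230 38 30
red side 295 259 4 6
[0.474  0.1568 0.0098] 0.005705569597548638
purple scene 251 280 43 27
purple side 358 276 39 23
[0.3503 0.2417 0.0105] 0.002436374425460562
pan [ 0.62135029 -0.22177514  0.05490548] 0.0016450103220936496
lid ~ [[0.61615563 0.19137804 0.012     ]] dish [[ 0.63079075 -0.02099429  0.02      ]] weight [[0.54842573 0.06354691 0.02      ]] plug [[ 0.55014103 -0.12705645  0.02      ]]
```

Run:
```python
import cv2
a=cv2.imread('pics/scene0.png');
c=[cv2.resize(a[y:y+75,x:x+100],(400,300),interpolation=cv2.INTER_CUBIC) for x,y in((125,185),(225,255),(270,120),(215,150))]
cv2.imwrite('pics/crop1.png',cv2.vconcat([cv2.hconcat(c[:2]),cv2.hconcat(c[2:])]))
```

```text
(no output)
```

View pics/crop1.png

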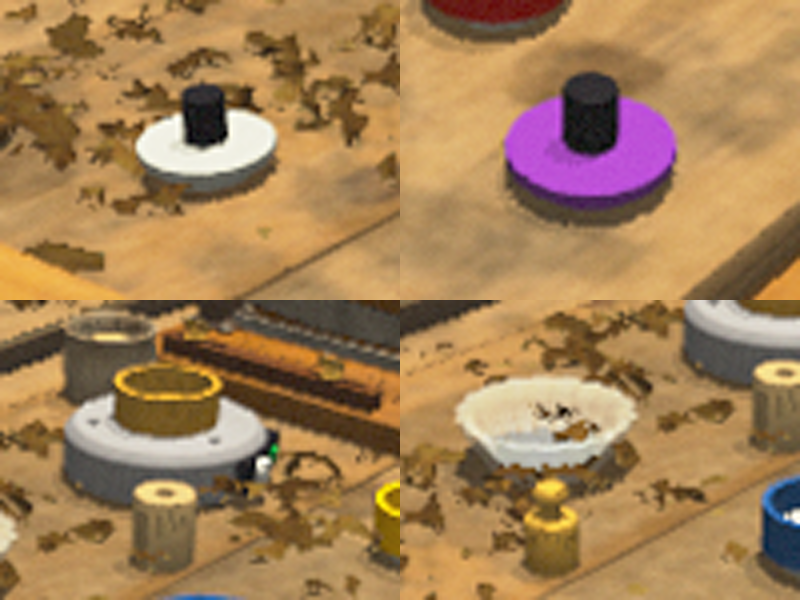

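The silver-white lid at (177,220) is the steel one. The other candidate at (273,290) is purple, so I leave it alone. The shaker has an open brass pan at (312,143), a grey cup behind it at (297,133), and the plug in front of it.

I move above blue now, to look at it with the wrist camera. I also check how far away the cabinet is.

Run:
```python
from h import *
S,D=cam('scene'),cam('side')
print('cup',cross(S,(297,126),D,(193,172)),'bin wall foot',plane(S,[(185,152),(255,131),(300,112)],0.0))
```

```text
cup (array([ 0.73209052, -0.30766565,  0.05114197]), np.float64(0.0002597595217354357)) bin wall foot [[ 9.07762956e-01 -7.99568163e-02 -5.55111512e-17]
 [ 8.90172570e-01 -3.21049073e-01  0.00000000e+00]
 [ 9.13107638e-01 -5.58853856e-01  0.00000000e+00]]
```

The manual's scale: shifts go in shares of 75 cm and turns go in shares of 60 degrees. Converting my numbers, 50.5 cm / 75 = 0.6733, 48 cm / 75 = 0.64, -0.3 rad / 1.0472 = -0.2865.

servo_tool --pt "0.0333 0.056 0 -0.0477" --pt "0.06 0.1067 0 -0.0955" --pt "0.0933 0.16 0 -0.1432" --pt "0.12 0.2133 0 -0.191" --pt "0.1467 0.2667 0 -0.2387" --pt "0.1733 0.32 0 -0.2865" --pt "0.2 0.3733 0 -0.2865" --pt "0.2267 0.4267 0 -0.2865" --pt "0.2533 0.48 0 -0.2865" --pt "0.2867 0.5333 0 -0.2865" --pt "0.3133 0.5867 0 -0.2865" --pt "0.34 0.64 0 -0.2865" --pt "0.3533 0.6733 0 -0.2865" --pt "0.3533 0.6733 0 -0.2865" --pt "0.3533 0.6733 0 -0.2865"

```text
time: 1.4
ee_pos: [0.4272, -0.0169, 0.2306]
tcp_rot: [-179.9, 0.0, 0.1]
wrist_force: [1.7, 0.8, 0.5]
opening: 0.0854
grasp_force: 0.0
```

```bash
cat >> h.py <<'E'
def snap(name):
    o=get_obs(); im=camera('wrist'); cv2.imwrite(f'pics/{name}.png',im[:,:,::-1]); return im,cam('wrist',o),o
E
python3 - <<'E'
from h import *
im,C,o=snap('w1')
k=blob(im,'blue'); print(cv2.boundingRect(k),cv2.fitEllipse(k))
for z in(.033,):
    print(circ(plane(C,k,z)))
E
```

```text
(252, 126, 61, 62) ((281.70452880859375, 156.76979064941406), (59.63768005371094, 60.604068756103516), 168.45240783691406)
(array([ 0.44936074, -0.01653382]), np.float64(0.029526370128343683))
```

View pics/w1.png

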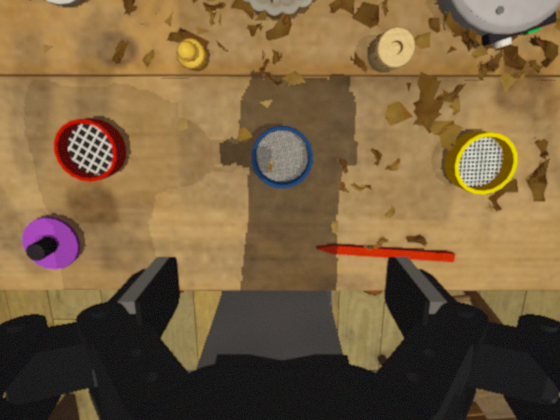

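The wrist view shows the blue sieve's rim centred at (281.7,156.8), red at (90,150), yellow at (485,163), the purple decoy at (50,243), the plug at (396,48), the weight at (192,53), and the shaker cut off at top right (505,10). Next I shift so that the pan and the yellow sieve get a second view.

Converted, -18 cm / 75 = -0.24, -15 cm / 75 = -0.2.

servo_tool --pt "0.0333 -0.04 0 0" --pt "0.0667 -0.08 0 0" --pt "0.1 -0.12 0 0" --pt "0.1333 -0.16 0 0" --pt "0.16 -0.2 0 0" --pt "0.16 -0.24 0 0" --pt "0.16 -0.24 0 0" --pt "0.16 -0.24 0 0" --pt "0.16 -0.24 0 0"

```text
time: 2.2
ee_pos: [0.5451, -0.2015, 0.2312]
tcp_rot: [-180.0, 0.0, -0.3]
wrist_force: [-0.5, -0.1, 0.3]
opening: 0.0854
grasp_force: 0.0
```

Run:
```python
from h import *
im,C,o=snap('w2'); print(o['ee_pos'],o['qd'])
```

```text
[ 0.54514328 -0.20152078  0.23123915] [ 1.51886688 -0.99385533 -0.43965367  0.0018687   0.07334959  0.0854379 ]
```

View pics/w2.png

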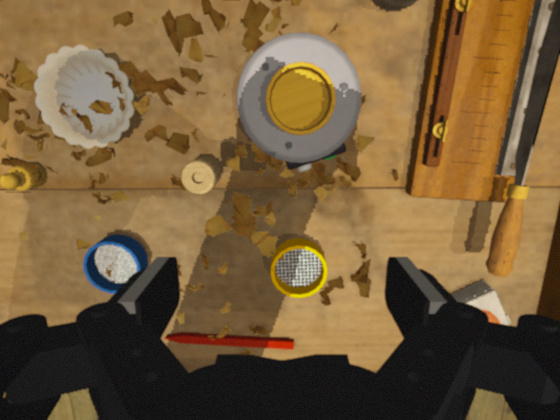

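The second wrist view shows the brass pan rim at about (301,98), the yellow sieve's rim at (299,270), the plug at (199,178), the dish at (85,95), and the weight at the far left (20,178).

Run:
```python
from h import *
im=cv2.imread('pics/w2.png')[:,:,::-1].copy()
o=get_obs(); C=cam('wrist',o); S=cam('scene');D=cam('side')
sc=cv2.imread('pics/scene0.png')[:,:,::-1].copy(); sd=cv2.imread('pics/side0.png')[:,:,::-1].copy()
BR=((18,120,40),(35,255,255))
k=blob(im,None,(250,55,350,145),BR); e=cv2.fitEllipse(k); print('pan w2',cv2.boundingRect(k),e); print(circ(plane(C,k,.06)))
ks=blob(sc,None,(292,130,332,160),BR); print('scene pan',cv2.boundingRect(ks))
kd=blob(sd,None,(215,170,250,190),BR); print('side pan',cv2.boundingRect(kd))
ky=blob(im,None,(260,230,340,310),((22,150,80),(35,255,255))); ey=cv2.fitEllipse(ky); print('yel',cv2.boundingRect(ky),ey,circ(plane(C,ky,.033)))
# rim heights: wrist rim centre against the top edge of the body in the scene view
for n,kk in(('pan',ks),):
    x,y,w,h=cv2.boundingRect(kk)
    for v in(y,y+6.5,y+h): print(n,cross(C,e[0],S,(x+w/2-.5,v)))
x,y,w,h=364,165,29,21
print('yel',[cross(C,ey[0],S,(x+w/2-.5,v)) for v in(y+h/2-.5,)])
```

```text
pan w2 (266, 62, 70, 73) ((300.1885681152344, 98.0586929321289), (68.91051483154297, 71.86074829101562), 7.928929328918457)
(array([ 0.62153403, -0.21711078]), np.float64(0.02989311021312547))
scene pan (298, 135, 28, 19)
side pan (220, 175, 25, 15)
yel (270, 239, 58, 59) ((298.5665283203125, 268.4000549316406), (56.117431640625, 58.81162643432617), 164.663330078125) (array([ 0.44736939, -0.2184231 ]), np.float64(0.03238046030513064))
pan (array([ 0.62111623, -0.21687015,  0.07413268]), np.float64(0.0016121735455021532))
pan (array([ 0.62146935, -0.21786786,  0.05803358]), np.float64(0.0022507394089132586))
pan (array([ 0.62216143, -0.21982419,  0.02645189]), np.float64(0.0035034528578936925))
yel [(array([ 0.44230989, -0.21947993,  0.0226229 ]), np.float64(0.0018504377969370744))]
```

Pan rim: (0.6215,-0.217), height 0.058 measured against 0.060 in the text, radius 30 against 31. Blue: (0.4494,-0.0165), mid-frame height 0.0207 against 0.021. Both agree with the text, so I pick blue.

Converted, 18.4 cm / 75 = 0.2453, -9.6 cm / 75 = -0.128.

servo_tool --pt "-0.0267 0.0507 0 0" --pt "-0.0533 0.1013 0 0" --pt "-0.08 0.152 0 0" --pt "-0.1067 0.2 -0.0267 0" --pt "-0.128 0.2453 -0.0667 0" --pt "-0.128 0.2453 -0.12 0" --pt "-0.128 0.2453 -0.1733 0" --pt "-0.128 0.2453 -0.2 0" --pt "-0.128 0.2453 -0.2 0" --pt "-0.128 0.2453 -0.2 0" --claw 0

```text
time: 3.08
ee_pos: [0.4489, -0.0164, 0.0815]
tcp_rot: [-180.0, 0.1, -0.1]
wrist_force: [-0.1, 0.8, 0.3]
opening: 0.0855
grasp_force: 0.0
```

Run:
```python
from h import *
im,C,o=snap('w3'); print(o['ee_pos'],o['tcp_rot'])
k=blob(im,'blue'); print(cv2.boundingRect(k),cv2.fitEllipse(k)[:2],circ(plane(C,k,.033)))
# height from two wrist places: w1 centre against this one
o1=dict(ee_pos=np.array([.4272,-.0169,.2306]),tcp_rot=np.array([-179.9,0,.1]))
print(cross(cam('wrist',o1),(281.7,156.8),C,cv2.fitEllipse(k)[0]))
```

```text
[ 0.44890008 -0.01636163  0.08147067] [-1.79998059e+02  6.04723863e-02 -1.13862946e-01]
(231, 170, 103, 104) ((282.32684326171875, 222.37051391601562), (101.25214385986328, 102.79755401611328)) (array([ 0.45121473, -0.01668242]), np.float64(0.03033263984976747))
(array([ 0.44870775, -0.01650025,  0.02147652]), np.float64(0.00037015680099181943))
```

View pics/w3.png

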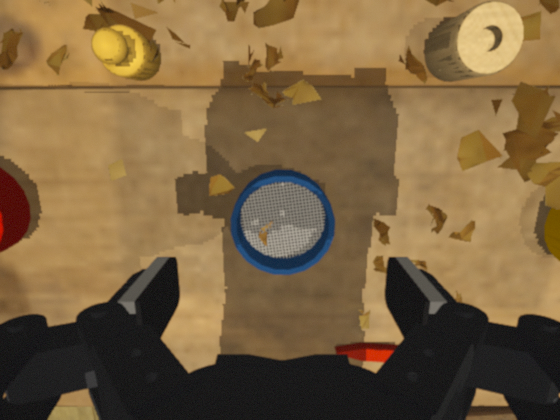

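The blue rim is at (282,222), midway between the fingers, with the plug, weight and neighbouring sieves clear of the finger path. I descend and grip.

Converted, -7.6 cm / 75 = -0.1013, -7.2 cm / 75 = -0.096.

servo_tool --pt "0.002 0 -0.0267 0" --pt "0.002 0 -0.0533 0" --pt "0.002 0 -0.08 0" --pt "0.002 0 -0.096 0" --pt "0.002 0 -0.1013 0" --pt "0.002 0 -0.1013 0" --pt "0.002 0 -0.1013 0"

```text
time: 3.72
ee_pos: [0.4523, -0.017, 0.0068]
tcp_rot: [180.0, -0.1, -0.2]
wrist_force: [-0.1, -0.2, 0.6]
opening: 0.0853
grasp_force: 0.0
```

servo_tool --pt "0 0 0 0" --pt "0 0 0 0" --pt "0 0 0 0" --pt "0 0 0 0" --pt "0 0 0 0" --pt "0 0 0 0" --pt "0 0 0 0" --pt "0 0 0 0" --claw 0.6 --force 30

```text
time: 4.38
ee_pos: [0.4522, -0.017, 0.0068]
tcp_rot: [180.0, -0.1, -0.2]
wrist_force: [-1.3, 0.4, 6.8]
opening: 0.0612
grasp_force: 31.8
```

Converted, -20.1 cm / 75 = -0.268, 17.1 cm / 75 = 0.228.

servo_tool --pt "0 0 0.0133 0" --pt "0 0 0.04 0" --pt "0 0 0.08 0" --pt "0 0 0.12 0" --pt "0.0133 -0.0133 0.1467 0" --pt "0.04 -0.0467 0.16 0" --pt "0.0733 -0.0867 0.16 0" --pt "0.1067 -0.1267 0.16 0" --pt "0.14 -0.1667 0.16 0" --pt "0.1733 -0.2067 0.16 0" --pt "0.2 -0.24 0.16 0" --pt "0.22 -0.26 0.16 0" --pt "0.228 -0.268 0.16 0" --pt "0.228 -0.268 0.16 0" --pt "0.228 -0.268 0.16 0" --pt "0.228 -0.268 0.16 0"

```text
time: 5.72
ee_pos: [0.6217, -0.2169, 0.1258]
tcp_rot: [-180.0, 0.0, -0.1]
wrist_force: [0.2, -0.4, -0.1]
opening: 0.0611
grasp_force: 33.1
```

Run:
```python
from h import *
im,C,o=snap('w4'); print(o['ee_pos'],o['tcp_rot'],o['opening'],o['grasp_force'],o['wrist_force'])
k=blob(im,'blue'); print(cv2.boundingRect(k),cv2.fitEllipse(k)[:2],circ(plane(C,k,o['ee_pos'][2]+.027)))
```

```text
[ 0.62174386 -0.21691093  0.12584635] [-1.79987550e+02  5.98835999e-03 -1.42090602e-01] 0.061100031653843624 33.066325737163424 [ 0.24568605 -0.39320984 -0.07208121]
(201, 207, 163, 154) ((281.7728576660156, 285.3023986816406), (153.45712280273438, 160.1624298095703)) (array([ 0.62363826, -0.21695997]), np.float64(0.030335367875817386))
```

View pics/w4.png

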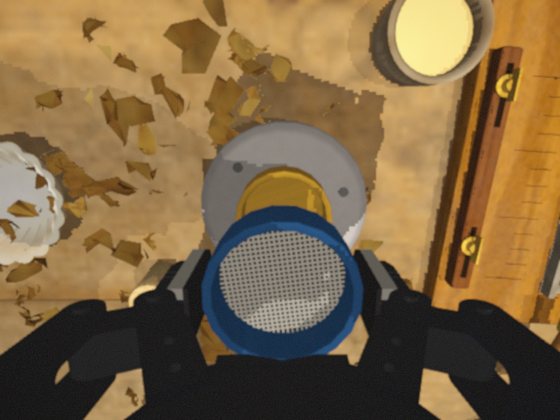

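The blue sieve is held level, centred at (282,285), and the pan's far rim shows behind it at (283,168) with the same y. I lower it with a stop just before it seats.

Converted, -6.7 cm / 75 = -0.0893, -6.6 cm / 75 = -0.088.

servo_tool --pt "-0.0013 0 -0.0267 0" --pt "-0.0013 0 -0.0533 0" --pt "-0.0013 0 -0.0667 0" --pt "-0.0013 0 -0.0773 0" --pt "-0.0013 0 -0.084 0" --pt "-0.0013 0 -0.088 0" --pt "-0.0013 0 -0.0893 0" --pt "-0.0013 0 -0.0893 0"

```text
time: 6.43
ee_pos: [0.6218, -0.218, 0.0591]
tcp_rot: [180.0, -0.1, -0.2]
wrist_force: [0.6, -0.3, -0.1]
opening: 0.0608
grasp_force: 33.1
```

Converted, -0.22 cm / 75 = -0.0029, -0.16 cm / 75 = -0.0021.

servo_tool --pt "0 0 -0.0011 0" --pt "0 0 -0.0021 0" --pt "0 0 -0.0029 0" --pt "0 0 -0.0029 0"

```text
time: 6.77
ee_pos: [0.6222, -0.2181, 0.0579]
tcp_rot: [180.0, -0.1, -0.2]
wrist_force: [0.2, 1.6, 8.0]
opening: 0.0611
grasp_force: 33.7
```

It seats with 8 N at an underside height of about 0.051. I release and rise, moving back to view the stack and the yellow sieve.

Converted, -14 cm / 75 = -0.1867, 13 cm / 75 = 0.1733.

servo_tool --pt "0 0 0 0" --pt "0 0 0 0" --pt "0 0 0 0" --pt "0 0 0 0" --pt "0 0 0 0" --pt "0 0 0 0" --pt "0 0 0.0133 0" --pt "0 0 0.04 0" --pt "0 0 0.08 0" --pt "-0.0267 0 0.12 0" --pt "-0.0667 0 0.16 0" --pt "-0.12 0 0.1733 0" --pt "-0.16 0 0.1733 0" --pt "-0.1867 0 0.1733 0" --pt "-0.1867 0 0.1733 0" --pt "-0.1867 0 0.1733 0" --claw 0

```text
time: 8.1
ee_pos: [0.481, -0.2182, 0.1876]
tcp_rot: [180.0, -0.1, -0.2]
wrist_force: [0.4, 0.1, -0.5]
opening: 0.0855
grasp_force: 0.0
```

Run:
```python
from h import *
im,C,o=snap('w5'); print(o['ee_pos'],o['tcp_rot'])
k=blob(im,'blue'); print(cv2.boundingRect(k),cv2.fitEllipse(k)[:2],circ(plane(C,k,.084)))
k=blob(im,None,None,((22,150,80),(35,255,255))); print('yel',cv2.boundingRect(k),cv2.fitEllipse(k)[:2],circ(plane(C,k,.033)))
```

```text
[ 0.48101789 -0.21816268  0.18757708] [ 1.79950743e+02 -1.20572686e-01 -2.32746953e-01]
(234, 0, 94, 52) ((280.94073486328125, -10.71368408203125), (90.0000991821289, 116.03956604003906)) (array([ 0.61475373, -0.21824546]), np.float64(0.026908132466858296))
yel (249, 192, 69, 69) ((282.95458984375, 226.53384399414062), (66.33658599853516, 67.79890441894531)) (array([ 0.44579821, -0.21912506]), np.float64(0.031192442889112777))
```

View pics/w5.png

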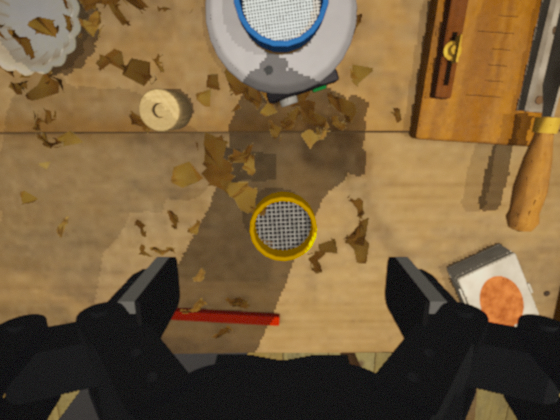

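The blue sieve sits in the pan at (281,~5). The yellow rim is at (283,227), fully in the clear. I check yellow's height and blue's seating across views, then grip yellow.

Run:
```python
from h import *
C2=cam('wrist',dict(ee_pos=np.array([.54514,-.20152,.23124]),tcp_rot=np.array([-180,0,-.3])));C5=cam('wrist',get_obs());S=cam('scene');D=cam('side')
print('yel rim',cross(C2,(298.57,268.4),C5,(282.95,226.53)))
a,b=camera('scene'),camera('side'); u=[]
for n,i,bx in(('scene',a,(290,110,340,160)),('side',b,(210,150,260,195))):
    x,y,w,h=cv2.boundingRect(blob(i,'blue',bx)); print(n,x,y,w,h); u.append((x+w/2-.5,y+h/2-.5))
print('blue mid (want z .072)',cross(S,u[0],D,u[1]))
```

```text
yel rim (array([ 0.44569543, -0.21910881,  0.02799249]), np.float64(0.00010030682169574424))
scene 300 127 26 17
side 221 166 25 15
blue mid (want z .072) (array([ 0.61803862, -0.21796702,  0.07371514]), np.float64(0.0015160629849996952))
```

Converted, -13 cm / 75 = -0.1733, -9 cm / 75 = -0.12.

servo_tool --pt "-0.02 0 -0.0267 0" --pt "-0.0453 -0.0013 -0.0667 0" --pt "-0.0453 -0.0013 -0.12 0" --pt "-0.0453 -0.0013 -0.1733 0" --pt "-0.0453 -0.0013 -0.1733 0" --pt "-0.0453 -0.0013 -0.1733 0"

```text
time: 8.75
ee_pos: [0.4466, -0.2182, 0.0549]
tcp_rot: [-179.9, 0.2, -0.2]
wrist_force: [0.0, -0.5, 1.0]
opening: 0.0854
grasp_force: 0.0
```

Run:
```python
from h import *
im,C,o=snap('w6'); print(o['ee_pos'])
k=blob(im,None,(180,120,400,330),((22,150,80),(35,255,255))); print('yel',cv2.boundingRect(k),cv2.fitEllipse(k)[:2],circ(plane(C,k,.033)))
```

```text
[ 0.44657828 -0.21824578  0.05488644]
yel (224, 183, 120, 120) ((283.67401123046875, 243.4467315673828), (117.04801940917969, 119.01576232910156)) (array([ 0.44600424, -0.21916829]), np.float64(0.031002046452334186))
```

Yellow: (0.446,-0.219), radius 31.0, rim height 0.028–0.033. Blue's mid-height is 0.0737 against 0.072, so it is home. I descend and grip.

Converted, -4.85 cm / 75 = -0.0647, -4.6 cm / 75 = -0.0613.

servo_tool --pt "0 -0.0013 -0.0267 0" --pt "0 -0.0013 -0.0507 0" --pt "0 -0.0013 -0.0613 0" --pt "0 -0.0013 -0.0647 0" --pt "0 -0.0013 -0.0647 0" --pt "0 -0.0013 -0.0647 0"

```text
time: 9.3
ee_pos: [0.4484, -0.2204, 0.0093]
tcp_rot: [180.0, -0.1, -0.2]
wrist_force: [0.3, -0.2, 0.1]
opening: 0.0855
grasp_force: 0.0
```

servo_tool --pt "0 0 0 0" --pt "0 0 0 0" --pt "0 0 0 0" --pt "0 0 0 0" --pt "0 0 0 0" --pt "0 0 0 0" --pt "0 0 0 0" --pt "0 0 0 0" --claw 0.6

```text
time: 9.97
ee_pos: [0.448, -0.2202, 0.0089]
tcp_rot: [180.0, -0.1, -0.2]
wrist_force: [-0.4, 1.4, 5.5]
opening: 0.0598
grasp_force: 31.9
```

Converted, 17.4 cm / 75 = 0.232, 16 cm / 75 = 0.2133.

servo_tool --pt "0 0 0.0133 0" --pt "0 0 0.04 0" --pt "0 0 0.08 0" --pt "0 0 0.1267 0" --pt "0 0 0.1733 0" --pt "0.0267 0 0.1867 0" --pt "0.0667 0 0.1867 0" --pt "0.1067 0.0013 0.1867 0" --pt "0.1467 0.0027 0.1867 0" --pt "0.1867 0.0027 0.1867 0" --pt "0.2133 0.0027 0.1867 0" --pt "0.232 0.0027 0.1867 0" --pt "0.232 0.0027 0.1867 0" --pt "0.232 0.0027 0.1867 0" --pt "0.232 0.0027 0.1867 0"

```text
time: 11.22
ee_pos: [0.6207, -0.218, 0.1479]
tcp_rot: [-180.0, 0.0, -0.2]
wrist_force: [-0.4, -0.2, -0.8]
opening: 0.06
grasp_force: 33.0
```

```bash
cat >> h.py <<'E'
def held(name,col,dz,lohi=None,below=None,zb=None):
    im,C,o=snap(name); print(o['ee_pos'],o['tcp_rot'],o['opening'],o['grasp_force'],o['wrist_force'])
    k=blob(im,col,None,lohi); print(cv2.boundingRect(k),circ(plane(C,k,o['ee_pos'][2]+dz)))
    if below:  # topmost visible edge of the rim below
        b=blob(im,below); x,y,w,h=cv2.boundingRect(b); p=plane(C,[(b[b[:,1]==y][:,0].mean(),y)],zb)[0]; print('below',(x,y,w,h),p-[.031,0,0])
E
python3 - <<'E'
from h import *
held('w7',None,.024,((22,150,80),(35,255,255)),'blue',.084)
E
```

```text
[ 0.62069653 -0.21797861  0.14794804] [-1.79999074e+02  2.23172717e-02 -1.87666378e-01] 0.05995437398584588 32.98744676169008 [-0.35347867 -0.17197997 -0.84765833]
(203, 208, 158, 153) (array([ 0.62057167, -0.21803382]), np.float64(0.03076573344840965))
below (235, 170, 95, 53) [ 0.62133374 -0.21822087  0.084     ]
```

View pics/w7.png

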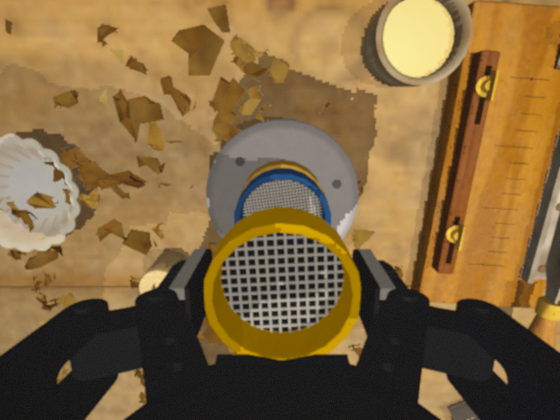

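The yellow sieve is held level at (282,285). Blue's rim shows behind it at (283,170), within 1 mm in x and y. I lower it.

Converted, -6.15 cm / 75 = -0.082, -6 cm / 75 = -0.08.

servo_tool --pt "0.0007 0 -0.0267 0" --pt "0.0007 0 -0.0533 0" --pt "0.0007 0 -0.0667 0" --pt "0.0007 0 -0.076 0" --pt "0.0007 0 -0.08 0" --pt "0.0007 0 -0.082 0" --pt "0.0007 0 -0.082 0" --pt "0.0007 0 -0.082 0"

```text
time: 11.93
ee_pos: [0.6222, -0.2181, 0.0871]
tcp_rot: [180.0, -0.1, -0.2]
wrist_force: [0.2, 0.0, -1.6]
opening: 0.0603
grasp_force: 33.0
```

Converted, -0.22 cm / 75 = -0.0029, -0.16 cm / 75 = -0.0021.

servo_tool --pt "0 0 -0.0011 0" --pt "0 0 -0.0021 0" --pt "0 0 -0.0029 0" --pt "0 0 -0.0029 0"

```text
time: 12.27
ee_pos: [0.622, -0.218, 0.0841]
tcp_rot: [180.0, -0.0, -0.2]
wrist_force: [0.1, 0.5, -1.3]
opening: 0.06
grasp_force: 33.0
```

servo_tool --pt "0 0 -0.0008 0" --pt "0 0 -0.0016 0" --pt "0 0 -0.0016 0"

```text
time: 12.52
ee_pos: [0.622, -0.218, 0.0839]
tcp_rot: [180.0, -0.1, -0.2]
wrist_force: [-2.1, 1.8, 7.3]
opening: 0.0606
grasp_force: 33.7
```

Seated at 0.0839, as predicted. I release, rise, and locate red from the pictures I have.

Converted, 11 cm / 75 = 0.1467, 9 cm / 75 = 0.12.

servo_tool --pt "0 0 0 0" --pt "0 0 0 0" --pt "0 0 0 0" --pt "0 0 0 0" --pt "0 0 0 0" --pt "0 0 0 0" --pt "0 0 0.0133 0" --pt "0 0 0.04 0" --pt "0 0 0.08 0" --pt "-0.0267 0.0267 0.12 0" --pt "-0.0533 0.0667 0.1467 0" --pt "-0.0533 0.0667 0.1467 0" --pt "-0.0533 0.0667 0.1467 0" --claw 0

```text
time: 13.6
ee_pos: [0.5822, -0.1672, 0.1958]
tcp_rot: [179.9, -0.2, -0.1]
wrist_force: [0.3, 0.9, -0.5]
opening: 0.0854
grasp_force: 0.0
```

Run:
```python
from h import *
S,D=cam('scene'),cam('side'); C1=cam('wrist',dict(ee_pos=np.array([.4272,-.0169,.2306]),tcp_rot=np.array([-179.9,0,.1])))
w1=cv2.imread('pics/w1.png')[:,:,::-1].copy()
k=blob(w1,None,(40,100,140,200),((0,150,80),(8,255,255))); print(cv2.boundingRect(k),circ(plane(C1,k,.033)))
x,y,w,h=230,230,38,30; print(plane(S,(x+w/2-.5,y+h/2-.5),.021),cross(C1,cv2.fitEllipse(k)[0],S,(x+w/2-.5,y+h/2-.5)))
a,b=camera('scene'),camera('side'); u=[]
for n,i,bx in(('scene',a,(290,100,340,155)),('side',b,(210,135,260,185))):
    x,y,w,h=cv2.boundingRect(blob(i,None,bx,((22,150,80),(35,255,255)))); print(n,x,y,w,h); u.append((x+w/2-.5,y+h/2-.5))
print('yellow mid (want z .096)',cross(S,u[0],D,u[1])); print(get_obs()['ee_pos'])
```

```text
(54, 119, 69, 63) (array([0.4567672 , 0.17408907]), np.float64(0.03152101881873679))
[[0.45746892 0.17468537 0.021     ]] (array([0.45544005, 0.17849539, 0.02384239]), np.float64(0.00234696262363597))
scene 300 116 28 18
side 244 158 2 3
yellow mid (want z .096) (array([ 0.58585841, -0.17475793,  0.11732126]), np.float64(0.001948574477722412))
[ 0.58201726 -0.16812632  0.19266195]
```

servo_tool --pt "-0.0187 0.0507 0 0" --pt "-0.0373 0.1013 0 0" --pt "-0.056 0.152 0 0" --pt "-0.0747 0.2027 0 0" --pt "-0.0933 0.2533 0 0" --pt "-0.112 0.304 0 0" --pt "-0.1307 0.3547 0 0" --pt "-0.1493 0.4053 -0.0133 0" --pt "-0.1653 0.44 -0.0533 0" --pt "-0.168 0.4547 -0.1067 0" --pt "-0.168 0.4547 -0.1467 0" --pt "-0.168 0.4547 -0.1733 0" --pt "-0.168 0.4547 -0.1733 0" --pt "-0.168 0.4547 -0.1733 0" --pt "-0.168 0.4547 -0.1733 0"

```text
time: 14.95
ee_pos: [0.4647, 0.03, 0.0831]
tcp_rot: [-178.3, 0.1, 2.7]
wrist_force: [-1.1, 0.1, 0.0]
opening: 0.0857
grasp_force: 0.0
```

Run:
```python
from h import *
im,C,o=snap('w8'); print(o['ee_pos'],o['tcp_rot'])
k=blob(im,None,(150,100,420,330),((0,150,60),(8,255,255))); e=cv2.fitEllipse(k); print(cv2.boundingRect(k),e[:2],circ(plane(C,k,.033)))
S=cam('scene'); print(cross(C,e[0],S,(248.5,244.5)))
```

```text
[0.46470392 0.03003868 0.08313294] [-1.78286110e+02  1.37610049e-01  2.70673614e+00]Traceback (most recent call last):
  File "<stdin>", line 3, in <module>
  File "h.py", line 32, in blob
    return max(cs,key=cv2.contourArea)[:,0,:]
           ~~~^^^^^^^^^^^^^^^^^^^^^^^^
ValueError: max() iterable argument is empty
```

View pics/w8.png

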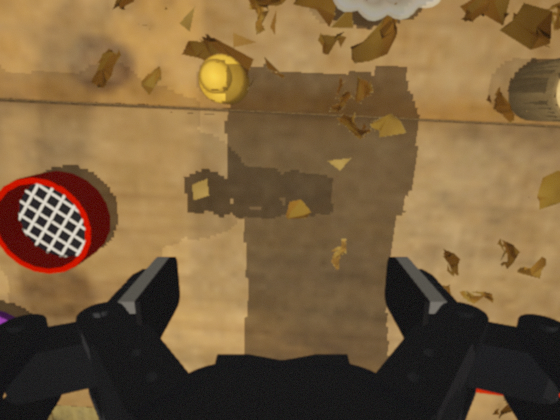

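The arm stopped short, at y=0.03 with a slight tilt. The red sieve is at (50,225), so I check the joints before going on.

Run:
```python
from h import *
o=get_obs(); [print(k,np.round(v,3)) for k,v in o.items()]
```

```text
time 15.0
q [  2.681  -6.716 -17.987  78.953   1.719 179.943]
qd [ 0.408 -0.127  2.093  2.485 -0.04   0.03 ]
joint_efforts [-3.0200e-01 -4.3877e+01  5.2242e+01 -2.2000e-02  7.0000e-02  0.0000e+00]
ee_pos [0.464 0.03  0.082]
tcp_rot [-178.281    0.223    2.738]
wrist_force [ 0.057  0.192 -1.614]
torque [-0.007  0.007 -0.019]
grasp_force 0.0
opening 0.085
```

servo_tool --pt "0 0 0 0" --pt "0 0 0 0" --pt "0 0 0 0"

```text
time: 15.25
ee_pos: [0.4658, 0.0309, 0.0858]
tcp_rot: [-178.3, -0.0, 2.8]
wrist_force: [0.5, -0.4, 0.3]
opening: 0.0855
grasp_force: 0.0
```

Run:
```python
from h import *
o=get_obs(); [print(k,np.round(v,3)) for k,v in o.items()]
cv2.imwrite('pics/s1.png',np.hstack([camera('scene'),camera('side')])[::2,::2,::-1][:, :] if 0 else camera('scene')[:,:,::-1])
```

```text
time 15.25
q [  2.753  -6.815 -17.659  79.113   1.716 179.943]
qd [ 0.27  -0.035 -0.048 -0.062 -0.051  0.055]
joint_efforts [-1.1000e-01 -3.8818e+01  4.6255e+01  1.0000e-02  9.3000e-02  0.0000e+00]
ee_pos [0.466 0.031 0.086]
tcp_rot [-1.78284e+02 -4.40000e-02  2.81000e+00]
wrist_force [ 0.476 -0.355  0.287]
torque [-0.057  0.051 -0.098]
grasp_force 0.0
opening 0.086
```

View pics/s1.png

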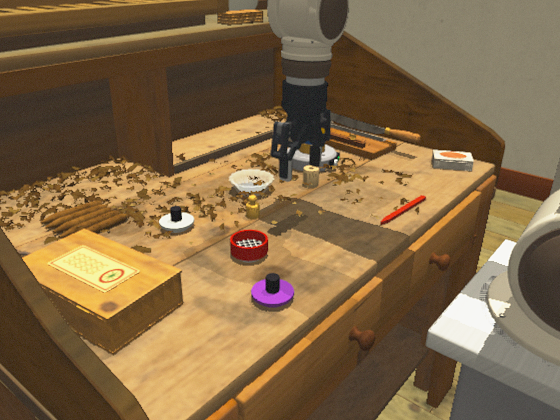

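The last joint is at its 180° limit, since yaw must be at least q1 here. The scene is undisturbed. I rise and turn the tool by +0.6 rad.

Converted, 6 cm / 75 = 0.08, 5 cm / 75 = 0.0667, 0.6 rad / 1.0472 = 0.573.

servo_tool --pt "0 0 0.0267 0.0955" --pt "0 0 0.0667 0.191" --pt "0 0 0.08 0.2865" --pt "0 0 0.08 0.382" --pt "0 0 0.08 0.4775" --pt "0 0 0.08 0.573" --pt "0 0 0.08 0.573" --pt "0 0 0.08 0.573"

```text
time: 15.97
ee_pos: [0.4654, 0.0311, 0.1453]
tcp_rot: [-178.3, 0.0, 37.0]
wrist_force: [-0.0, -0.4, 0.5]
opening: 0.0858
grasp_force: 0.0
```

The tool has turned, with about 1.7° of tilt left over, which is harmless for seating. I go above red with the yaw kept at 37° and look again.

Converted, 14.3 cm / 75 = 0.1907, 11 cm / 75 = 0.1467.

servo_tool --pt "-0.0027 0.0507 0 0" --pt "-0.0067 0.1013 0 0" --pt "-0.0093 0.1467 0 0" --pt "-0.012 0.1907 -0.0133 0" --pt "-0.012 0.1907 -0.0533 0" --pt "-0.012 0.1907 -0.0933 0" --pt "-0.012 0.1907 -0.0933 0" --pt "-0.012 0.1907 -0.0933 0"

```text
time: 16.63
ee_pos: [0.4552, 0.1738, 0.0742]
tcp_rot: [-178.2, 0.2, 37.1]
wrist_force: [0.1, -0.8, 0.6]
opening: 0.0856
grasp_force: 0.0
```

Run:
```python
from h import *
im,C,o=snap('w9'); print(o['ee_pos'],o['tcp_rot'],o['q'])
k=blob(im,None,(150,100,420,330),((0,150,60),(8,255,255))); e=cv2.fitEllipse(k); print(cv2.boundingRect(k),e[:2],circ(plane(C,k,.033)))
S=cam('scene'); print(cross(C,e[0],S,(248.5,244.5)))
```

```text
[0.45519456 0.17380387 0.07424726] [-178.23417408    0.1934509    37.08784038] [ 19.94449435  -3.0003027  -15.3978497   78.30794253   1.63032862
 162.84959722]
(227, 167, 109, 110) ((280.7312927246094, 222.0518035888672), (106.39078521728516, 108.3339614868164)) (array([0.45758306, 0.17852018]), np.float64(0.030719073825873324))
(array([0.45559857, 0.17717415, 0.02269495]), np.float64(0.0007235530979089541))
```

View pics/w9.png

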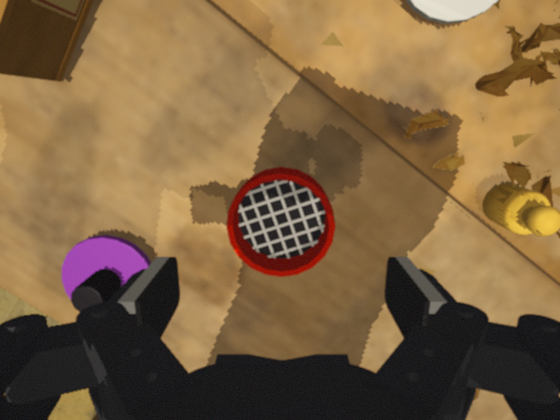

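Red sits at (281,222), i.e. (0.4576,0.1785), with mid-height 0.0227. The purple decoy at (105,270) is clear of the left finger by about 40 mm. I correct, descend and grip.

Converted, -6.9 cm / 75 = -0.092, -6.6 cm / 75 = -0.088.

servo_tool --pt "0.0027 0.0053 -0.0267 0" --pt "0.0027 0.0053 -0.0533 0" --pt "0.0027 0.0053 -0.0773 0" --pt "0.0027 0.0053 -0.088 0" --pt "0.0027 0.0053 -0.092 0" --pt "0.0027 0.0053 -0.092 0" --pt "0.0027 0.0053 -0.092 0"

```text
time: 17.27
ee_pos: [0.4591, 0.1782, 0.0075]
tcp_rot: [-178.3, -0.1, 37.2]
wrist_force: [-0.2, -1.4, -0.5]
opening: 0.0854
grasp_force: 0.0
```

servo_tool --pt "0 0 0 0" --pt "0 0 0 0" --pt "0 0 0 0" --pt "0 0 0 0" --pt "0 0 0 0" --pt "0 0 0 0" --pt "0 0 0 0" --pt "0 0 0 0" --claw 0.6

```text
time: 17.93
ee_pos: [0.4587, 0.1784, 0.0073]
tcp_rot: [-178.3, -0.1, 37.2]
wrist_force: [-2.6, 0.2, 7.1]
opening: 0.0601
grasp_force: 30.6
```

Converted, -39.6 cm / 75 = -0.528, 16.4 cm / 75 = 0.2187.

servo_tool --pt "0 0 0.0133 0" --pt "0 0 0.04 0" --pt "0 0 0.08 0" --pt "0 0 0.1267 0" --pt "0 0 0.1733 0" --pt "0.0067 -0.0133 0.2133 0" --pt "0.0267 -0.0533 0.2133 0" --pt "0.0467 -0.1013 0.2133 0" --pt "0.0667 -0.1493 0.2133 0" --pt "0.0867 -0.1973 0.2133 0" --pt "0.1067 -0.2453 0.2133 0" --pt "0.1267 -0.2933 0.2133 0" --pt "0.1467 -0.3413 0.2133 0" --pt "0.1667 -0.3893 0.2133 0" --pt "0.1867 -0.4373 0.2133 0" --pt "0.2067 -0.4853 0.2133 0" --pt "0.2187 -0.528 0.2133 0" --pt "0.2187 -0.528 0.2133 0" --pt "0.2187 -0.528 0.2133 0" --pt "0.2187 -0.528 0.2133 0"

```text
time: 19.6
ee_pos: [0.6219, -0.2177, 0.166]
tcp_rot: [-178.2, 0.0, 37.2]
wrist_force: [-0.9, -0.2, -0.9]
opening: 0.0602
grasp_force: 33.0
```

Run:
```python
from h import *
im,C,o=snap('w10'); print(o['ee_pos'],o['tcp_rot'],o['opening'],o['grasp_force'],o['wrist_force'])
k=blob(im,None,None,((0,150,60),(8,255,255))); print(cv2.boundingRect(k),circ(plane(C,k,o['ee_pos'][2]+.0257)))
b=blob(im,None,(180,120,400,240),((22,190,100),(32,255,255))); x,y,w,h=cv2.boundingRect(b); print((x,y,w,h)); t=b[b[:,1]==y][:,0].mean()
a=np.radians(o['tcp_rot'][2]); print(plane(C,[(t,y)],.108)[0][:2]-.031*np.array([np.cos(a),np.sin(a)]))
```

```text
[ 0.62191376 -0.21774622  0.16597634] [-1.78246367e+02  4.80672924e-02  3.71770530e+01] 0.060162572853668515 32.98908985219896 [-0.87965216 -0.16773019 -0.87647114]
(202, 204, 161, 157) (array([ 0.62329989, -0.21720475]), np.float64(0.030750552040322402))
(234, 174, 97, 48)
[ 0.62000054 -0.21635545]
```

View pics/w10.png

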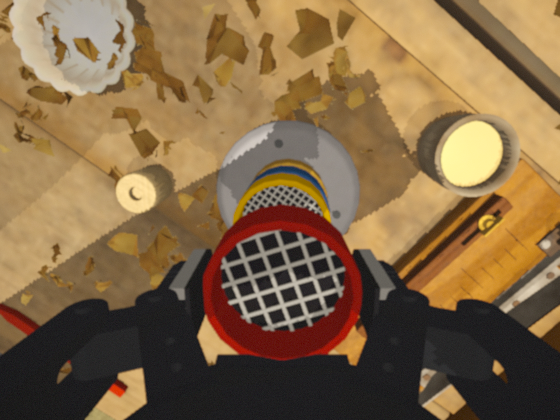

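The red sieve is held at (282,283), and the yellow, blue and brass rims stack up behind it around (282,175–190). It is about 3 mm off in x, so I trim 2 mm and lower.

Converted, -5.7 cm / 75 = -0.076, -5.5 cm / 75 = -0.0733.

servo_tool --pt "-0.0027 0 -0.0267 0" --pt "-0.0027 0 -0.0533 0" --pt "-0.0027 0 -0.0667 0" --pt "-0.0027 0 -0.0733 0" --pt "-0.0027 0 -0.076 0" --pt "-0.0027 0 -0.076 0" --pt "-0.0027 0 -0.076 0"

```text
time: 20.23
ee_pos: [0.6206, -0.2178, 0.11]
tcp_rot: [-178.3, -0.0, 37.2]
wrist_force: [0.4, 0.2, -1.2]
opening: 0.0601
grasp_force: 33.0
```

Converted, -0.22 cm / 75 = -0.0029, -0.16 cm / 75 = -0.0021.

servo_tool --pt "0 0 -0.0011 0" --pt "0 0 -0.0021 0" --pt "0 0 -0.0029 0" --pt "0 0 -0.0029 0"

```text
time: 20.57
ee_pos: [0.6202, -0.218, 0.1066]
tcp_rot: [-178.3, 0.0, 37.2]
wrist_force: [-0.7, 0.4, -1.0]
opening: 0.0603
grasp_force: 33.0
```

Converted, -0.12 cm / 75 = -0.0016, -0.06 cm / 75 = -0.0008.

servo_tool --pt "0 0 -0.0008 0" --pt "0 0 -0.0016 0" --pt "0 0 -0.0016 0"

```text
time: 20.82
ee_pos: [0.6203, -0.2181, 0.1065]
tcp_rot: [-178.3, 0.0, 37.2]
wrist_force: [-1.7, 0.0, 5.7]
opening: 0.06
grasp_force: 34.4
```

Seated at 0.1065 with 5.7 N. I release, rise, look, and then go on to the lid.

Converted, 8 cm / 75 = 0.1067, -6 cm / 75 = -0.08.

servo_tool --pt "0 0 0 0" --pt "0 0 0 0" --pt "0 0 0 0" --pt "0 0 0 0" --pt "0 0 0 0" --pt "0 0 0 0" --pt "0 0 0.0133 0" --pt "0 0 0.04 0" --pt "0 0 0.08 0" --pt "-0.0533 -0.04 0.1067 0" --pt "-0.08 -0.06 0.1067 0" --pt "-0.08 -0.06 0.1067 0" --pt "-0.08 -0.06 0.1067 0" --claw 0

```text
time: 21.9
ee_pos: [0.5595, -0.2641, 0.1872]
tcp_rot: [-178.4, -0.0, 37.1]
wrist_force: [-0.1, 0.1, 0.0]
opening: 0.0856
grasp_force: 0.0
```

Run:
```python
from h import *
im,C,o=snap('w11'); print(o['ee_pos'],o['tcp_rot'])
k=blob(im,None,(150,30,420,330),((0,150,60),(8,255,255))); e=cv2.fitEllipse(k); print('red',cv2.boundingRect(k),e[:2],circ(plane(C,k,.132)))
S,D=cam('scene'),cam('side'); a,b=camera('scene'),camera('side'); u=[]
cv2.imwrite('pics/chk.png',cv2.hconcat([cv2.resize(i[90:190,x:x+130],(390,300)) for i,x in((a,250),(b,170))])[:,:,::-1])
```

```text
[ 0.55945787 -0.26411667  0.18724293] [-1.78394321e+02 -1.82688783e-02  3.70704826e+01]
red (231, 37, 110, 116) ((285.49102783203125, 94.77283477783203), (109.11515808105469, 114.35061645507812)) (array([ 0.61793453, -0.2199982 ]), np.float64(0.029733119288203578))
```

View pics/chk.png

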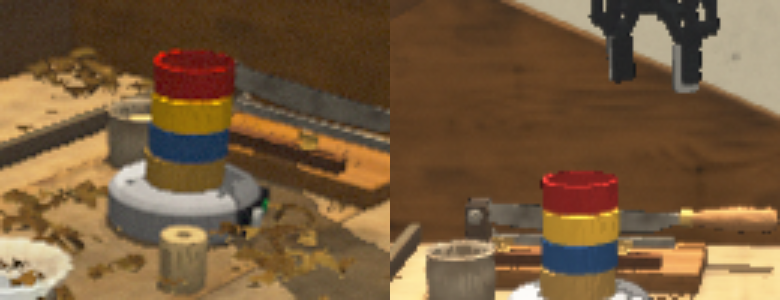

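Both camera halves show the stack straight and flush: brass pan, blue, yellow, red at (195,60–185) left and (580,175–300) right. All three are home. Next I go above the steel lid.

Converted, 44.4 cm / 75 = 0.592, 41.8 cm / 75 = 0.5573.

servo_tool --pt "0.004 0.0507 0 0" --pt "0.0107 0.1013 0 0" --pt "0.0173 0.152 0 0" --pt "0.024 0.2027 0 0" --pt "0.0293 0.2533 0 0" --pt "0.036 0.304 0 0" --pt "0.0427 0.3547 0 0" --pt "0.048 0.4053 0 0" --pt "0.0547 0.456 0 0" --pt "0.06 0.5067 0 0" --pt "0.064 0.5573 0 0" --pt "0.064 0.592 0 0" --pt "0.064 0.592 -0.0267 0" --pt "0.064 0.592 -0.0267 0" --pt "0.064 0.592 -0.0267 0"

```text
time: 23.3
ee_pos: [0.6073, 0.1818, 0.1638]
tcp_rot: [-178.2, 0.2, 37.3]
wrist_force: [-0.2, -0.1, 0.2]
opening: 0.0851
grasp_force: 0.0
```

Run:
```python
from h import *
im,C,o=snap('w12'); print(o['ee_pos'],o['tcp_rot'],o['q'])
g=((0,0,150),(180,70,255))
k=blob(im,None,None,g); h=cv2.convexHull(k)[:,0]; print('disc',cv2.boundingRect(k),cv2.contourArea(k),cv2.fitEllipse(k)[:2],circ(plane(C,h,.015)))
x,y,w,hh=cv2.boundingRect(k)
n=blob(im,None,(x-10,y-10,x+w+10,y+hh+10),((0,0,0),(180,255,45))); print('knob',cv2.boundingRect(n),cv2.contourArea(n))
S=cam('scene'); print('disc plane from scene',plane(S,(176.5,219.5),.015))
```

```text
[0.60730241 0.18179579 0.16384186] [-178.21531948    0.22731264   37.29582717] [ 15.95499312  16.7665343   16.17525722  90.27007294   1.57955785
 158.65083243]
disc (438, 261, 90, 65) 3461.5 ((487.941650390625, 290.2299499511719), (51.34878158569336, 91.9216079711914)) (array([ 0.63473759, -0.0209292 ]), np.float64(0.040135207033185426))
knob (428, 273, 110, 63) 2437.0
disc plane from scene [[0.62263651 0.18675076 0.015     ]]
```

That blob is the glass dish (its centre matches the dish), so I restrict the search to the lid's expected place.

Run:
```python
from h import *
im=cv2.imread('pics/w12.png')[:,:,::-1].copy()
C=cam('wrist',dict(ee_pos=np.array([.60730,.18180,.16384]),tcp_rot=np.array([-178.215,.227,37.296])))
hsv=cv2.cvtColor(im,cv2.COLOR_RGB2HSV)
m=cv2.inRange(hsv,(0,0,150),(180,60,255)); cs=cv2.findContours(m,cv2.RETR_EXTERNAL,cv2.CHAIN_APPROX_NONE)[0]
for c in cs:
    if cv2.contourArea(c)>300: h=cv2.convexHull(c)[:,0]; print('white',cv2.boundingRect(c),cv2.contourArea(c),*circ(plane(C,h,.015)),'ell',np.round(cv2.fitEllipse(h)[0],1))
m=cv2.inRange(hsv,(0,0,0),(180,255,50)); m[330:]=0; m[240:,:190]=0;m[240:,375:]=0; cs=cv2.findContours(m,cv2.RETR_EXTERNAL,cv2.CHAIN_APPROX_NONE)[0]
for c in cs:
    if cv2.contourArea(c)>100: print('dark',cv2.boundingRect(c),cv2.contourArea(c))
from workcell import get_calibration
p=np.array([.62,.188,.015]); c,q,Rm=C; v=Rm.T@(p-q); print('expect px',c['fx']*v[0]/v[2]+c['cx'],c['fy']*v[1]/v[2]+c['cy'])
```

```text
white (438, 261, 90, 60) 2491.5 [ 0.63648242 -0.0198132 ] 0.03887686464260881 ell [485.1 290. ]
white (255, 142, 70, 63) 1871.5 [0.62149803 0.1910268 ] 0.029662633812306126 ell [289.2 170.1]
dark (279, 162, 22, 26) 426.0
expect px 291.01442445909055 174.14022588754568
```

The lid's disc is at (289,170), i.e. (0.6215,0.191), radius 29.7 against 31, with the black knob inside it at (290,175). I move closer and measure again.

Converted, -8 cm / 75 = -0.1067, -6 cm / 75 = -0.08.

servo_tool --pt "0.0093 0.0067 -0.0133 0" --pt "0.0187 0.012 -0.04 0" --pt "0.0187 0.012 -0.08 0" --pt "0.0187 0.012 -0.1067 0" --pt "0.0187 0.012 -0.1067 0" --pt "0.0187 0.012 -0.1067 0" --claw 0.3

```text
time: 23.85
ee_pos: [0.622, 0.1894, 0.0849]
tcp_rot: [-178.2, 0.1, 37.1]
wrist_force: [-0.1, 0.2, -0.0]
opening: 0.0599
grasp_force: 0.0
```

Run:
```python
from h import *
im,C,o=snap('w13'); print(o['ee_pos'],o['tcp_rot'],o['opening'])
hsv=cv2.cvtColor(im,cv2.COLOR_RGB2HSV)
m=cv2.inRange(hsv,(0,0,150),(180,60,255)); cs=cv2.findContours(m,cv2.RETR_EXTERNAL,cv2.CHAIN_APPROX_NONE)[0]
for c in cs:
    if cv2.contourArea(c)>300: h=cv2.convexHull(c)[:,0]; print('white',cv2.boundingRect(c),cv2.contourArea(c),*circ(plane(C,h,.015)))
m=cv2.inRange(hsv,(0,0,0),(180,255,50)); cs=cv2.findContours(m,cv2.RETR_LIST,cv2.CHAIN_APPROX_NONE)[0]
for c in cs:
    b=cv2.boundingRect(c)
    if cv2.contourArea(c)>200 : print('dark',b,cv2.contourArea(c))
S=cam('scene')
sc=cv2.imread('pics/scene0.png')[:,:,::-1].copy(); n=blob(sc,None,(160,200,195,225),((0,0,0),(180,255,60))); b=cv2.boundingRect(n); print('scene knob',b)
for c in cs:
    x,y,w,h=cv2.boundingRect(c)
    if 200<cv2.contourArea(c)<4000 and 230<x<320: print(cross(C,(x+w/2-.5,y+h/2-.5),S,(b[0]+b[2]/2-.5,b[1]+b[3]/2-.5)),plane(C,[(x+w/2-.5,y+h/2-.5)],.027))
```

```text
[0.6220321  0.18941977 0.08487584] [-1.78246142e+02  1.32674202e-01  3.71484056e+01] 0.05985579407464688
white (237, 188, 94, 73) 4966.5 [0.61943105 0.18887729] 0.028529889842177712
dark (490, 358, 19, 27) 253.5
dark (56, 358, 19, 27) 251.5
dark (0, 250, 560, 170) 51099.0
dark (268, 205, 31, 39) 928.0
scene knob (171, 206, 11, 16)
(array([0.62062046, 0.18952764, 0.02845757]), np.float64(0.002113220469780541)) [[0.62079201 0.19020502 0.027     ]]
```

Lid: (0.6205,0.190), knob mid-height 0.0285 measured against 0.027. I lower to about 3 mm above the disc and grip the knob.

Converted, -6.6 cm / 75 = -0.088, -6.4 cm / 75 = -0.0853.

servo_tool --pt "-0.0013 0 -0.0267 0" --pt "-0.0013 0 -0.0533 0" --pt "-0.0013 0 -0.0733 0" --pt "-0.0013 0 -0.0853 0" --pt "-0.0013 0 -0.088 0" --pt "-0.0013 0 -0.088 0" --pt "-0.0013 0 -0.088 0"

```text
time: 24.48
ee_pos: [0.622, 0.1902, 0.0211]
tcp_rot: [-178.3, -0.1, 37.2]
wrist_force: [0.7, -0.1, 0.5]
opening: 0.0595
grasp_force: 0.0
```

servo_tool --pt "0 0 0 0" --pt "0 0 0 0" --pt "0 0 0 0" --pt "0 0 0 0" --pt "0 0 0 0" --pt "0 0 0 0" --pt "0 0 0 0" --pt "0 0 0 0" --pt "0 0 0 0" --pt "0 0 0 0" --claw 0.95

```text
time: 25.32
ee_pos: [0.6215, 0.1902, 0.0203]
tcp_rot: [-178.3, -0.0, 37.2]
wrist_force: [-1.0, -0.6, 5.6]
opening: 0.0185
grasp_force: 29.4
```

Converted, -40.9 cm / 75 = -0.5453, 17.5 cm / 75 = 0.2333.

servo_tool --pt "0 0 0.0067 0" --pt "0 0 0.0267 0" --pt "0 0 0.06 0" --pt "0 0 0.1067 0" --pt "0 0 0.1533 0" --pt "0 0 0.2 0" --pt "0 -0.0267 0.2333 0" --pt "0 -0.0733 0.2333 0" --pt "0 -0.12 0.2333 0" --pt "0 -0.1733 0.2333 0" --pt "0 -0.2267 0.2333 0" --pt "0 -0.28 0.2333 0" --pt "0 -0.3333 0.2333 0" --pt "0 -0.3867 0.2333 0" --pt "0 -0.44 0.2333 0" --pt "0 -0.4867 0.2333 0" --pt "-0.0013 -0.5267 0.2333 0" --pt "-0.0013 -0.5453 0.2333 0" --pt "-0.0013 -0.5453 0.2333 0" --pt "-0.0013 -0.5453 0.2333 0" --force 40

```text
time: 26.98
ee_pos: [0.6199, -0.2192, 0.194]
tcp_rot: [-178.2, 0.1, 37.1]
wrist_force: [0.4, -0.3, -0.6]
opening: 0.0183
grasp_force: 39.2
```

Run:
```python
from h import *
im,C,o=snap('w14'); print(o['ee_pos'],o['tcp_rot'],o['opening'],o['grasp_force'],o['wrist_force'])
z=o['ee_pos'][2]; a=np.radians(o['tcp_rot'][2]); d=np.array([np.cos(a),np.sin(a)])
b=blob(im,None,(150,100,420,330),((0,150,60),(8,255,255))); x,y,w,h=cv2.boundingRect(b); t=b[b[:,1]==y][:,0].mean()
print('red',(x,y,w,h),t,plane(C,[(t,y)],.132)[0][:2]-.031*d, plane(C,[(x+w/2-.5,y)],.132)[0][:2]-.031*d)
hsv=cv2.cvtColor(im,cv2.COLOR_RGB2HSV); m=cv2.inRange(hsv,(0,0,120),(180,60,255))
for c in cv2.findContours(m,cv2.RETR_EXTERNAL,cv2.CHAIN_APPROX_NONE)[0]:
    if cv2.contourArea(c)>800: x,y,w,h=cv2.boundingRect(c); print('white',(x,y,w,h)); print(plane(C,[(x+w/2-.5,y)],z-.0053)[0][:2]-.031*d, circ(plane(C,cv2.convexHull(c)[:,0],z-.0053)))
```

```text
[ 0.61994224 -0.21916812  0.19399254] [-1.78223527e+02  5.73133770e-02  3.71289640e+01] 0.01833746485847367 39.2141729593277 [ 0.36044531 -0.25400436 -0.61033253]
red (240, 171, 92, 42) 285.0 [ 0.6200774  -0.21864905] [ 0.62025839 -0.21888577]
white (217, 194, 131, 82)
[ 0.619517   -0.21909808] (array([ 0.62024856, -0.21857112]), np.float64(0.030038984515031356))
white (292, 121, 62, 100)
[ 0.65434526 -0.21370454] (array([ 0.65530561, -0.20481995]), np.float64(0.02183613409282998))
white (36, 0, 114, 94)
[ 0.6362684  -0.11464962] (array([ 0.6505826 , -0.10177133]), np.float64(0.022519774306757907))
```

Lid (0.620,-0.219) and red (0.620,-0.219) are aligned. I lower the lid.

Converted, -4.8 cm / 75 = -0.064, -4.7 cm / 75 = -0.0627.

servo_tool --pt "0 0 -0.0267 0" --pt "0 0 -0.0467 0" --pt "0 0 -0.0573 0" --pt "0 0 -0.0627 0" --pt "0 0 -0.064 0" --pt "0 0 -0.064 0" --pt "0 0 -0.064 0"

```text
time: 27.62
ee_pos: [0.6205, -0.2187, 0.1475]
tcp_rot: [-178.3, 0.0, 37.2]
wrist_force: [-0.3, 0.6, -1.0]
opening: 0.0184
grasp_force: 39.2
```

Converted, -0.22 cm / 75 = -0.0029, -0.16 cm / 75 = -0.0021.

servo_tool --pt "0 0 -0.0011 0" --pt "0 0 -0.0021 0" --pt "0 0 -0.0029 0" --pt "0 0 -0.0029 0"

```text
time: 27.95
ee_pos: [0.6201, -0.219, 0.1442]
tcp_rot: [-178.3, 0.0, 37.2]
wrist_force: [0.2, -0.4, -0.3]
opening: 0.0183
grasp_force: 39.2
```

Converted, -0.12 cm / 75 = -0.0016, -0.06 cm / 75 = -0.0008.

servo_tool --pt "0 0 -0.0008 0" --pt "0 0 -0.0016 0" --pt "0 0 -0.0016 0"

```text
time: 28.2
ee_pos: [0.6202, -0.219, 0.1434]
tcp_rot: [-178.3, 0.0, 37.2]
wrist_force: [-1.2, 0.3, 1.9]
opening: 0.0184
grasp_force: 39.6
```

Contact comes at 0.1434 (0.1433 predicted). I press slightly more, release to a part opening and rise.

Converted, -0.06 cm / 75 = -0.0008.

servo_tool --pt "0 0 -0.0008 0" --pt "0 0 -0.0008 0"

```text
time: 28.37
ee_pos: [0.6203, -0.2191, 0.1433]
tcp_rot: [-178.3, 0.0, 37.2]
wrist_force: [-0.9, 0.7, 5.1]
opening: 0.0183
grasp_force: 40.0
```

Converted, 8 cm / 75 = 0.1067, -6.5 cm / 75 = -0.0867.

servo_tool --pt "0 0 0 0" --pt "0 0 0 0" --pt "0 0 0 0" --pt "0 0 0 0" --pt "0 0 0 0" --pt "0 0 0 0" --pt "0 0 0 0" --pt "0 0 0.0133 0" --pt "0 0 0.04 0" --pt "0 0 0.08 0" --pt "-0.04 -0.0267 0.1067 0" --pt "-0.0867 -0.06 0.1067 0" --pt "-0.0867 -0.06 0.1067 0" --pt "-0.0867 -0.06 0.1067 0" --pt "-0.0867 -0.06 0.1067 0" --claw 0.3

```text
time: 29.62
ee_pos: [0.5552, -0.2641, 0.2231]
tcp_rot: [-178.3, 0.0, 37.2]
wrist_force: [0.5, -0.8, -0.0]
opening: 0.0598
grasp_force: 0.0
```

Run:
```python
from h import *
im,C,o=snap('w15'); print(o['ee_pos'],o['opening'])
hsv=cv2.cvtColor(im,cv2.COLOR_RGB2HSV); m=cv2.inRange(hsv,(0,0,120),(180,60,255))
for c in cv2.findContours(m,cv2.RETR_EXTERNAL,cv2.CHAIN_APPROX_NONE)[0]:
    if cv2.contourArea(c)>800: print('white',cv2.boundingRect(c),circ(plane(C,cv2.convexHull(c)[:,0],.138)))
S,D=cam('scene'),cam('side'); a,b=camera('scene'),camera('side')
for n,i,col in(('scene',a,S),('side',b,D)):
    h=cv2.cvtColor(i,cv2.COLOR_RGB2HSV); x0,x1=(298,326) if n=='scene' else (218,246)
    # per-row dominant: extents of red and blue bands, and the lid's light disc and dark knob above
    for nm,lo,hi in(('red',(0,150,60),(8,255,255)),('blue',(100,120,40),(125,255,255)),('steel',(0,0,110),(180,50,255)),('dark',(0,0,0),(180,255,45))):
        q=cv2.inRange(h,lo,hi); q[:, :x0-6]=0; q[:, x1+6:]=0; q[:60]=0; q[150:]=0
        cs=[c for c in cv2.findContours(q,cv2.RETR_EXTERNAL,cv2.CHAIN_APPROX_NONE)[0] if cv2.contourArea(c)>15]
        print(n,nm,[cv2.boundingRect(c) for c in cs])
    Rv=get_calibration(n); pts=np.array([[.62,-.2187,z] for z in(.162,.138,.132,.108,.084)])
    print(n,'expect',np.round(cv2.projectPoints(pts,Rv['rvec'],Rv['tvec'],np.array([[Rv['fx'],0,Rv['cx']],[0,Rv['fy'],Rv['cy']],[0,0,1]]),None)[0][:,0],1).tolist())
```

```text
[ 0.55520393 -0.26406952  0.22306383] 0.059813685230858275
white (229, 25, 126, 130) (array([ 0.61828148, -0.21975975]), np.float64(0.03888289905908239))
scene red [(301, 111, 28, 12)]
scene blue [(300, 132, 26, 12)]
scene steel [(325, 145, 7, 5), (292, 143, 7, 7), (300, 104, 27, 8)]
scene dark [(310, 96, 9, 12)]
scene expect [[313.6, 97.3], [313.1, 107.8], [313.0, 110.4], [312.6, 120.7], [312.2, 130.8]]
side red []
side blue []
side steel [(220, 145, 25, 5)]
side dark [(228, 138, 8, 9), (239, 60, 13, 46)]
side expect [[231.2, 136.8], [231.5, 146.7], [231.5, 149.2], [231.8, 158.9], [232.0, 168.5]]
```

The lid's disc and knob rows match the seated heights in both views: scene disc 104–111 against 107.8, side disc 145–149 against 146.7. The gripper is clear, so I hand in.

```bash
python3 -c "
from workcell import *
print(job_done())"
```

```text
the job is handed in; nothing more can be done
None
```

I built the full stack on the shaker's pan (blue, yellow, red, then the lid) and handed it in at about 30 s; my last checks showed every piece seated, though no verdict came back.

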